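# Dock a bolt bin on a sloping bench rest

## Task

Line the blue bolt bin up with the mouth of the sloping bin rest and push it up the slope on its bottom, without lifting it off, until its tail drops behind the yellow lip and it stays there by itself. The lip is clamped at a setting nobody noted, so go by feel: do not ram the bin against the rubber buffers (no more than about 20 N on the bin once it is on the slope), don't spill it, and leave the red bin, the spanner and the flange alone.

Things in the scene. Friction and masses are not known exactly. Their poses are not given: they have to be found in the camera images.
- rest: The grey sheet-steel bin rest, fixed on the bench: a straight lane rising at 17 degrees (0.297 rad), 325 mm long along the slope, 128 mm wide. Origin on the bench at the ramp foot, middle of the lane; x points level up the lane, z up. Flared mouth guides, 28 mm high, reach 52 mm in front of the foot, 157 mm apart there, narrowing to 111 mm at the foot.
- bed: The bed of the rest: origin as rest, but tilted, x up the slope, z square to the bed, z = 0 on top of two slippery white glide strips that run from foot to top. Side guides stand 18 mm above them, 111 mm apart. Until its tail has dropped behind the lip nothing holds the bin: it slides back. Pushed low on the tail wall it runs up with 2 to 8 N; pushed at the rim it binds on the wedge.
- lip_lowest (a point): Point on the bed (82 mm up from the foot) where the lip stands at its LOWEST setting. The yellow seat carries lip and buffers as one piece, clamped 0 to 40 mm further up the slope; the setting is not reported. Going up: a slippery wedge begins 63 mm before the lip and rises to a crest 5 mm high; the lip is its upright far face, 3 mm past the crest.
- buffer_lowest (a point): Point on the bed (247 mm up) below the faces of the two black rubber buffers at the seat's LOWEST setting; they are always 165 mm beyond the lip, so the bin has 5 mm of play. They touch the nose 22 mm above the strips, give 1 mm per 2.5 N and are solid after 7 mm. Behind them a yellow back plate, 51 mm high.
- bin: The blue open parts bin, 160 mm long (x), 104 mm wide (y), 65 mm high, 0.4 to 0.8 kg with its bolts. Origin at the centre of its underside, z up; it starts on the bench before the mouth, +x (nose) roughly towards the rest. The tail (-x) has an orange label. Outer faces plain and upright; end walls 9 mm thick over the top 14 mm, 4 mm below; the load reaches about 32 mm above the underside.
- bin_tail (a point): Middle of the bin's bottom tail edge (80 mm from its origin towards -x).
- bin_nose (a point): Middle of the bin's bottom nose edge (80 mm from its origin towards +x).
- red_bin: Bystander: small red parts bin, 110 x 85 x 50 mm, beside the rest on the side away from the robot. Origin at the centre of its underside.
- spanner: Bystander: steel spanner lying flat, 160 mm long, 8 mm thick, beside the rest on the robot's side. Origin at its middle, on the bench.
- flange: Bystander: aluminium flange, 72 mm diameter, 30 mm high, on the bench beyond the bin. Origin at the centre of its underside.
There are look-alikes about, which are no part of the job. Of the things shaped like the bin, the blue one is meant.

How it is judged (in metres and radians):
On the way, in this order (a step that is already met when the one before it is completed fails the run):
1. the bin's nose is on the ramp, centred between the guides (x of bin_nose in the frame of bed above 0.01 m and y of bin_nose in the frame of bed between -0.008 and 0.008 m and z of bin_nose in the frame of bed below 0.012 m), for 0.05 s.
2. the whole bin is on the slope, between the guides (x of bin_tail in the frame of bed above 0.01 m and y of bin in the frame of bed between -0.008 and 0.008 m and z of bin in the frame of bed below 0.02 m), for 0.05 s.
At the end, for the whole second after the job is handed in: The bin lies flat on the glide strips behind the lip: tail and nose edges both within 3 mm of the strips, tail edge beyond the lip (over 76 mm up the bed), bin in line with the lane within 0.08 rad and at rest (x of bin_tail in the frame of bed above 0.076 m and z of each of bin_tail, bin_nose in the frame of bed below 0.003 m and angle between the x axis of bin and the x axis of bed, either way round below 0.08 rad and linear speed of bin below 0.01 m/s); the robot touches nothing.
It fails at once if the bin on the slope is pressed by the robot with more than 24 N (x of bin in the frame of bed above 0 m and contact force between any of the fingers, the arm and bin above 24 N).
It fails at once if the bin is lifted: more than 40 mm off the bench before the rest, or more than 35 mm off the bed ((x of bin in the frame of bed below 0 m and height (world z) of bin above 0.04 m) or (x of bin in the frame of bed above 0 m and z of bin in the frame of bed above 0.035 m)).
It fails at once if the bin is tipped more than 0.7 rad (bolts spill) (angle between bin's own z axis and vertical above 0.7 rad).
It fails at once if the red bin, the spanner or the flange is moved more than 15 mm (distance of any of red_bin, spanner, flange from where it was at the start of the episode above 0.015 m).
It also fails if it takes over 61 s, if anything falls off the work surface, if the arm or the gripper's body presses on something with over 40 N, if the wrist force passes 120 N, or if a joint passes its speed limit or range.

## Robot

A 7-joint arm with a two-finger parallel gripper is mounted at the origin on the work surface. World frame = base frame: x ahead of the robot, y to its left, z up, the work surface at z = 0. Lengths are in mm, angles in rad, forces in N, time in s.
With the tool pointing down it reaches from about 400 to 875 mm from the base axis. Payload 4.4 kg.
Tool frame: the origin (TCP) lies midway between the tips of the shut fingers; the grasp point (between the pads) lies ctrl.grip_depth behind it (ctrl.grip_depth is the distance from the TCP to the grasp point, in mm); z points along the fingers, y is the line along which they close (so a half turn about z gives the same grasp; the last joint's range is limited). The gripper opens to 85 mm and grips with 20 to 120 N. Pads are 22 mm wide; open, the fingers measure 114 mm over their backs; the gripper's body (76 mm by 85 mm) begins 54 mm behind the grasp point. The pads swing forward as they close: fully open they stand 13 mm farther back than shut.
Start: joints at [1.102, 0.628, 0.038, 1.517, -0.027, 0.996, -0.02], TCP at [254.825, -597.981, 231.313] pointing down, gripper open.
Joint ranges: [-3.06, 3.06], [-0.37, 2.12], [-1.25, 1.32], [0.18, 2.47], [-1.1, 4.24], [0.23, 1.98], [-2.94, 2.94]. Speed limits (rad/s): [2.57, 2.57, 3.14, 3.14, 3.14, 3.14, 3.14].

## Interface

Orientations are given as [roll, pitch, yaw] about the fixed x, y, z axes, in that order (R = Rz(yaw) Ry(pitch) Rx(roll)).
In Python, from cell import ctrl gives the robot as it stands.
- The arm moves only by the tool carry_out, never from a script. Its argument "deltas" is one flat list of numbers, 7 for each row, row after row: the turn, a rotation vector about the tool's x, y, z in degrees, then the shift along the tool's x, y, z in m, then the closure, from -1 (fully open) to 1 (shut). In form: [wx, wy, wz, dx, dy, dz, claw, wx, wy, wz, dx, dy, dz, claw, ...]. A call has 1 to 12 rows; each row shifts and turns the commanded pose from where the row before left it, along the tool's axes as they then stand; what a row does not reach is not made up. A row lasts 1/8 s, in which the tool goes at most 62.5 mm and 10.7 degrees, less where a joint would pass 70% of its speed; a pose out of reach is approached as far as the arm can. A call with a gripper value outside its range is refused whole. The fingers move at their own pace and stop on an object; the grip force is fixed at half the most. Time passes only in rows, so rows that do not move let the fingers close. It gives the time, the measured TCP pose, the force, the opening and the grip force at its end, in the units of the state.
- ctrl.read_state(): the state, without advancing time (a new reading comes with each control period).
- ctrl.get_image(name): name is "scene" or "side" or "wrist"; returns the picture (384x512x3 uint8, red, green, blue); there is no depth.
- ctrl.calibration(name): a dict with "mtx" (3x3 intrinsics, pixels), "R" (3x3) and "t" (3): a world point X has camera coordinates R X + t. Camera axes: x right, y down, z forward; pixel columns grow to the right and rows downward; lengths in mm; the calibration is good to about 2 mm. A picture is of the moment at which its call begins: read the wrist's pose just before it. calibration takes no time and is no camera call; for the wrist camera it gives the pose at the moment of the call.
- ctrl.finish_job(): hands the job in; it is judged then, once.
The state is a dict: "clock": time; "qpos": joint angles; "qd": joint speeds; "tau": joint torques, N m; "eef_pos": TCP position; "tool_rot": TCP orientation; "force": force on the tool from outside, world axes, zero at the start; "torque": the same for the moment, N m; "width": finger opening in mm; "gripper_force": force on a finger pad.
Only numpy, scipy, OpenCV 4.12 (cv2) and the standard library are available. Lean on these libraries where they do the work, as an engineer would, in place of code of your own. Each camera call takes 0.05 s, during which the arm holds its last target. There are 200 camera calls.

## Working session

There is one attempt and no reset: what is moved stays moved. The work goes in short steps, Python scripts to look and compute and a tool call to move; the robot and the scene stay as the last step left them, time stands still between calls to the robot, and variables do not carry over. Pictures are saved under pics/ and viewed, at most 10 in all, crops included, and the job is handed in when it is done.

Besides the shell and the picture viewer there is one more tool, called after "Emit:" by a JSON object that holds its "method" and its "body". carry_out: Moves the arm, as the interface text tells. Its arguments: {"type":"object","properties":{"deltas":{"type":"array"}},"required":["deltas"]}

```bash
mkdir -p pics; ls
python3 - <<'E'
from cell import ctrl
import cv2,numpy as np
s=ctrl.read_state(); print({k:np.round(v,3).tolist() for k,v in s.items()}, ctrl.grip_depth)
ims=[]
for n in ["scene","side"]:
    im=ctrl.get_image(n); np.save(f"pics/{n}0.npy",im); ims.append(im[:,:,::-1])
    c=ctrl.calibration(n); print(n,c["mtx"].tolist(),np.round(c["R"],3).tolist(),np.round(c["t"],1).tolist(), np.round(-np.array(c["R"]).T@np.array(c["t"]),0))
cv2.imwrite("pics/a_scene.png",cv2.resize(ims[0],(768,576),interpolation=cv2.INTER_CUBIC));cv2.imwrite("pics/a_side.png",cv2.resize(ims[1],(768,576),interpolation=cv2.INTER_CUBIC))
E
```

```text
pics
{'clock': 0.0, 'qpos': [1.102, 0.629, 0.038, 1.518, -0.027, 0.996, -0.02], 'qd': [-0.001, 0.0, 0.001, -0.001, 0.001, 0.0, -0.0], 'tau': [0.001, -56.339, 1.227, -19.344, 0.011, 0.011, 0.0], 'eef_pos': [254.56, -597.395, 230.384], 'tool_rot': [-3.14, 0.0, 0.403], 'force': [-0.415, 0.243, 0.962], 'torque': [0.011, -0.016, -0.028], 'gripper_force': 0.0, 'width': 85.228} 18.700000000000003
scene [[383.05080576183167, 0.0, 252.07520926775558], [0.0, 383.05080576183167, 185.4069976155079], [0.0, 0.0, 1.0]] [[-0.064, 0.998, -0.014], [0.758, 0.04, -0.652], [-0.65, -0.052, -0.759]] [75.7, -381.0, 1293.1] [1133.    7.  734.]
side [[375.91042833734633, 0.0, 255.83716936909582], [0.0, 375.91042833734633, 196.78686149039947], [0.0, 0.0, 1.0]] [[-0.726, -0.687, -0.009], [-0.415, 0.448, -0.792], [0.548, -0.572, -0.611]] [384.3, 295.2, 523.2] [115. 431. 557.]
```

View pics/a_scene.png

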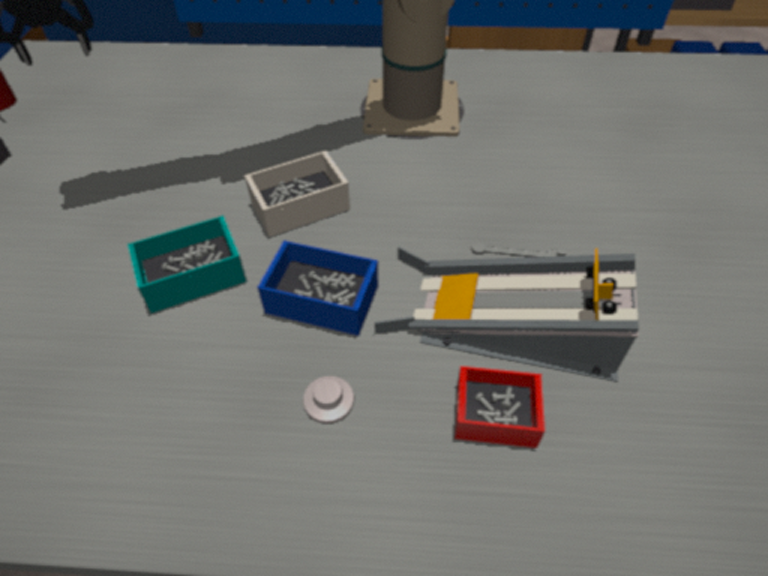

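View pics/a_side.png

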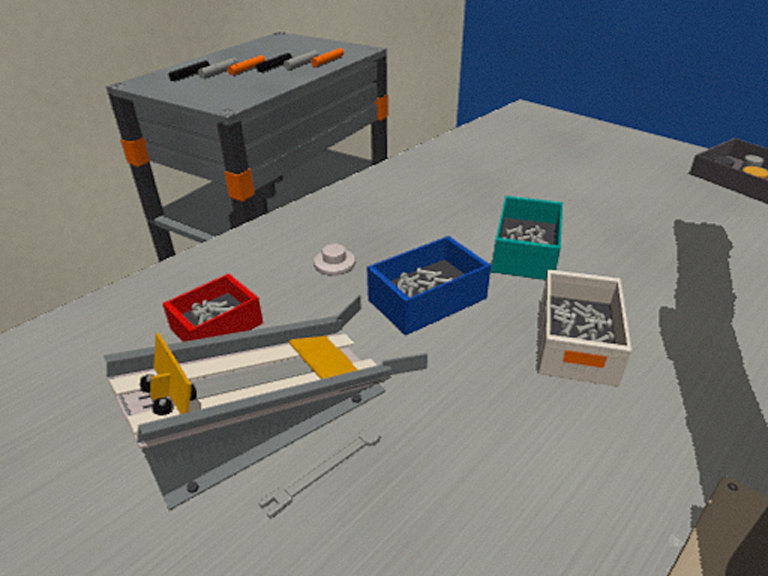

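Candidates, by pixel in the enlarged scene view: blue bin (320,287), teal (187,262), off-white (297,192) and the small red one (500,407). The blue one is meant. Its tail faces left, towards the teal bin, and the rest opens at about (388,290). Next is a close crop, with corners from masks.

```bash
cat > h.py <<'E'
import numpy as np,cv2
from cell import ctrl
def cast(n,uv,z=0.,c=None):
    c=c or ctrl.calibration(n); R=np.array(c["R"]);t=np.array(c["t"]);K=np.array(c["mtx"])
    o=-R.T@t; d=R.T@np.linalg.inv(K)@np.array([uv[0],uv[1],1.]); return o+d*(z-o[2])/d[2]
def proj(n,X,c=None):
    c=c or ctrl.calibration(n); p=np.array(c["mtx"])@(np.array(c["R"])@np.asarray(X,float)+np.array(c["t"])); return p[:2]/p[2]
def mask(im,lo,hi,roi=None):
    m=cv2.inRange(cv2.cvtColor(im,cv2.COLOR_RGB2HSV),np.array(lo),np.array(hi))
    if roi: k=np.zeros_like(m);x0,y0,x1,y1=roi;k[y0:y1,x0:x1]=255;m&=k
    return m
def hull(m,eps=3):
    cs=cv2.findContours(m,cv2.RETR_EXTERNAL,cv2.CHAIN_APPROX_NONE)[0]
    return cv2.approxPolyDP(cv2.convexHull(max(cs,key=cv2.contourArea)),eps,True)[:,0]
B=((105,120,50),(128,255,255)); T=((78,120,50),(100,255,255)); Y=((15,150,80),(28,255,255)); O=((5,150,80),(14,255,255))
E
python3 - <<'E'
from h import *
for n,rb,rt,ry in [("scene",(160,150,270,230),(80,130,170,215),(270,170,330,225)),("side",(235,140,340,230),(320,120,380,190),(185,220,245,255))]:
    im=np.load(f"pics/{n}0.npy")
    for nm,c,r in (("blue",B,rb),("teal",T,rt),("wedge",Y,ry)):
        h=hull(mask(im,*c,r)); print(n,nm)
        for p in h: print("  ",p,*[np.round(cast(n,p,z)[:2]).tolist() for z in ((0,65) if nm!="wedge" else (25,30))])
im=np.load("pics/scene0.npy")[150:250,160:430,::-1]; cv2.imwrite("pics/b.png",cv2.resize(im,None,fx=2.9,fy=2.9,interpolation=cv2.INTER_CUBIC))
E
```

```text
scene blue
   [189 161] [428.0, -218.0] [490.0, -198.0]
   [251 174] [466.0, -49.0] [525.0, -44.0]
   [250 192] [527.0, -47.0] [581.0, -42.0]
   [238 222] [619.0, -69.0] [665.0, -62.0]
   [177 208] [586.0, -220.0] [635.0, -199.0]
   [172 190] [531.0, -243.0] [584.0, -221.0]
scene teal
   [148 144] [368.0, -344.0] [436.0, -313.0]
   [163 186] [519.0, -269.0] [573.0, -244.0]
   [101 208] [596.0, -404.0] [644.0, -367.0]
   [ 91 190] [542.0, -448.0] [594.0, -407.0]
   [ 85 163] [450.0, -496.0] [510.0, -451.0]
scene wedge
   [318 182] [507.0, 119.0] [512.0, 118.0]
   [313 211] [597.0, 103.0] [600.0, 103.0]
   [289 212] [603.0, 48.0] [606.0, 48.0]
   [295 184] [517.0, 63.0] [521.0, 62.0]
side blue
   [327 176] [539.0, -280.0] [490.0, -197.0]
   [323 198] [492.0, -197.0] [448.0, -123.0]
   [272 222] [525.0, -48.0] [477.0, 8.0]
   [246 200] [623.0, -65.0] [564.0, -7.0]
   [246 177] [691.0, -134.0] [624.0, -68.0]
   [296 158] [654.0, -295.0] [591.0, -210.0]
side teal
   [337 131] [660.0, -507.0] [596.0, -397.0]
   [374 135] [562.0, -561.0] [509.0, -445.0]
   [371 175] [458.0, -362.0] [418.0, -269.0]
   [363 186] [448.0, -305.0] [409.0, -219.0]
   [327 181] [526.0, -262.0] [478.0, -181.0]
side wedge
   [193 227] [617.0, 99.0] [613.0, 102.0]
   [217 224] [587.0, 58.0] [583.0, 61.0]
   [237 246] [510.0, 75.0] [506.0, 78.0]
   [214 252] [531.0, 117.0] [527.0, 120.0]
```

View pics/b.png

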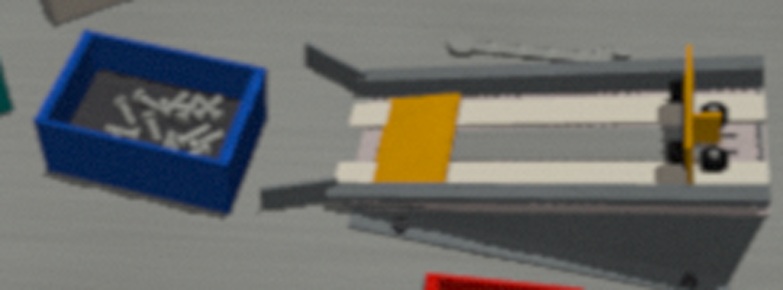

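The crop shows the blue bin alone, nose to the right, and the mouth tips at crop pixels (306,45) and (262,190). The foot corners are at (365,75) and (330,185), and the guide tops end at (762,57) and (768,188). Next I cast these to get the rest's pose.

Run:
```python
from h import *
f=lambda u,v,z: cast("scene",(160+u/2.9,150+v/2.9),z)
for nm,u,v,z in [("mouthB",306,45,28),("mouthF",262,190,28),("footB",365,75,28),("footF",330,185,28),("topB",762,57,112),("topF",768,188,112),
  ("stripBfoot a",350,104,4),("b",352,124,4),("stripFfoot a",338,162,4),("b",336,182,4),("wedgeB0",392,96,20),("wedgeF0",375,182,20),("wedgeB1",460,94,36),("wedgeF1",448,183,36),("teal right top",163,186,0)]:
    print(nm,np.round(f(u,v,z)))
im=np.load("pics/side0.npy"); 
for nm,n,p,z in [("sideMouth far tip",'side',(360/1.5,297/1.5),28),("near tip",'side',(427/1.5,355/1.5),28),("teal corner","scene",(163,186),0),("teal corner rim","scene",(160,172),65)]: print(nm,np.round(cast(n,p,z)))
cv2.imwrite("pics/c.png",cv2.resize(im[190:350,60:300,::-1],None,fx=3.3,fy=3.3,interpolation=cv2.INTER_CUBIC))
```

```text
mouthB [461. -12.  28.]
mouthF [619. -40.  28.]
footB [494.  40.  28.]
footF [612.  14.  28.]
topB [536. 336. 112.]
topF [660. 313. 112.]
stripBfoot a [506.  29.   4.]
b [529.  31.   4.]
stripFfoot a [570.  20.   4.]
b [591.  19.   4.]
wedgeB0 [509.  64.  20.]
wedgeF0 [601.  49.  20.]
wedgeB1 [518. 119.  36.]
wedgeF1 [611. 105.  36.]
teal right top [ 599. -123.    0.]
sideMouth far tip [613. -36.  28.]
near tip [456.  -8.  28.]
teal corner [ 519. -269.    0.]
teal corner rim [ 530. -261.   65.]
```

View pics/c.png

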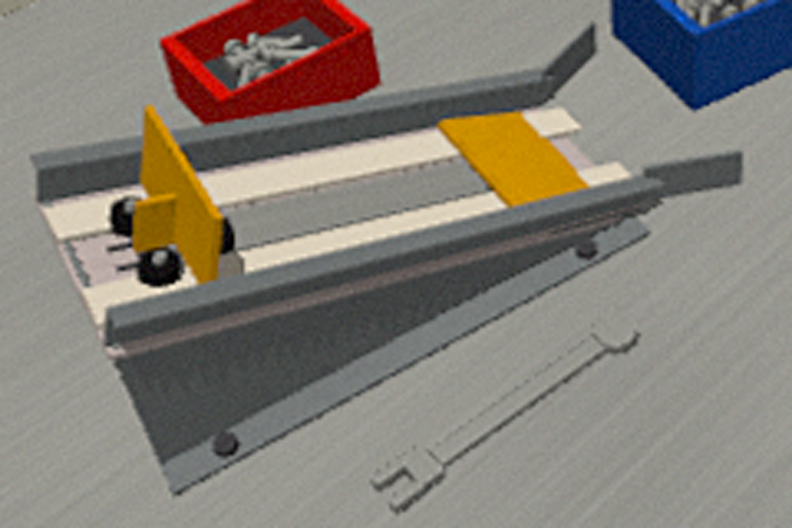

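The lane runs at about 80° with its foot near (547, 26), and the seat setting looks like roughly 12 mm. The bin is centred at (555, -133) with yaw about 77.5°, some 35 mm to the right of the lane. I'll first push it sideways from the +x side with both fingers spread.

Emit:
{"method": "carry_out", "body": {"deltas": [0, 0, 8.3, 0, 0, 0, -1, 0, 0, 8.3, 0, 0, 0, -1, 0, 0, 8.3, 0, 0, 0, -1, 0, 0, 8.2, 0, 0, 0, -1, 0, 0, 0, 0.03, -0.04, 0, -1, 0, 0, 0, 0.03, -0.04, 0, -1, 0, 0, 0, 0.03, -0.04, 0, -1, 0, 0, 0, 0.03, -0.04, 0, -1, 0, 0, 0, 0.03, -0.04, 0, -1, 0, 0, 0, 0.03, -0.04, 0, -1, 0, 0, 0, 0.03, -0.04, 0, -1, 0, 0, 0, 0.03, -0.04, 0, -1]}}

```text
clock: 1.6
eef_pos: [547.7, -323.3, 230.9]
tool_rot: [-3.141, 0.001, -0.175]
force: [0.7, -1.8, -0.4]
width: 85.4
gripper_force: 0.0
```

Emit:
{"method": "carry_out", "body": {"deltas": [0, 0, 0, 0.03, -0.04, 0.01, -1, 0, 0, 0, 0.028, -0.04, 0.01, -1, 0, 0, 0, 0, -0.04, 0.02, -1, 0, 0, 0, 0, -0.04, 0.02, -1, 0, 0, 0, 0, -0.027, 0.02, -1, 0, 0, 0, 0, 0, 0, -1]}}

```text
clock: 2.35
eef_pos: [635.7, -146.3, 149.0]
tool_rot: [-3.139, 0.005, -0.17]
force: [0.2, 0.1, -0.5]
width: 85.4
gripper_force: 0.0
```

Emit:
{"method": "carry_out", "body": {"deltas": [0, 0, 0, 0, 0, 0.035, -1, 0, 0, 0, 0, 0, 0.035, -1, 0, 0, 0, 0, 0, 0.035, -1, 0, 0, 0, 0, 0, 0.025, -1, 0, 0, 0, 0, 0, 0.01, -1, 0, 0, 0, 0, 0, 0, -1]}}

```text
clock: 3.1
eef_pos: [636.4, -151.7, 11.4]
tool_rot: [3.141, 0.0, -0.176]
force: [0.3, 0.6, 0.6]
width: 85.4
gripper_force: 0.0
```

Emit:
{"method": "carry_out", "body": {"deltas": [0, 0, 0, -0.008, 0, 0, -1, 0, 0, 0, -0.008, 0, 0, -1, 0, 0, 0, -0.006, 0, 0, -1, 0, 0, 0, -0.006, 0, 0, -1, 0, 0, 0, -0.006, 0, 0, -1, 0, 0, 0, -0.006, 0, 0, -1, 0, 0, 0, -0.005, 0, 0, -1, 0, 0, 0, 0, 0, 0, -1]}}

```text
clock: 4.1
eef_pos: [593.6, -143.2, 12.7]
tool_rot: [3.141, -0.004, -0.175]
force: [3.9, -0.2, 6.2]
width: 85.3
gripper_force: 0.6
```

```bash
cat > look.py <<'E'
from h import *
import sys
k=sys.argv[1]
for n in ("scene","side"):
    im=ctrl.get_image(n); np.save(f"pics/{n}{k}.npy",im)
    h=hull(mask(im,*B,(130,120,400,260) if n=="scene" else (100,140,345,330)))
    print(n,*[(p.tolist(),np.round(cast(n,p,0)[:2]).tolist(),np.round(cast(n,p,65)[:2]).tolist()) for p in h],sep="\n ")
a=np.load(f"pics/scene{k}.npy")[110:270,150:410];b=np.load(f"pics/side{k}.npy")[120:300,110:370]
cv2.imwrite(f"pics/v{k}.png",cv2.resize(np.vstack([a,b])[:,:,::-1],None,fx=1.75,fy=1.75,interpolation=cv2.INTER_CUBIC))
E
python3 look.py 1
```

```text
scene
 ([218, 159], [417.0, -141.0], [480.0, -128.0])
 ([252, 164], [430.0, -48.0], [493.0, -43.0])
 ([251, 184], [501.0, -46.0], [557.0, -42.0])
 ([241, 212], [590.0, -64.0], [638.0, -58.0])
 ([227, 210], [586.0, -98.0], [634.0, -89.0])
side
 ([335, 181], [511.0, -276.0], [465.0, -193.0])
 ([331, 203], [467.0, -193.0], [426.0, -121.0])
 ([280, 229], [497.0, -42.0], [452.0, 13.0])
 ([253, 206], [595.0, -60.0], [539.0, -2.0])
 ([253, 183], [659.0, -127.0], [596.0, -62.0])
 ([302, 162], [629.0, -290.0], [569.0, -206.0])
```

View pics/v1.png

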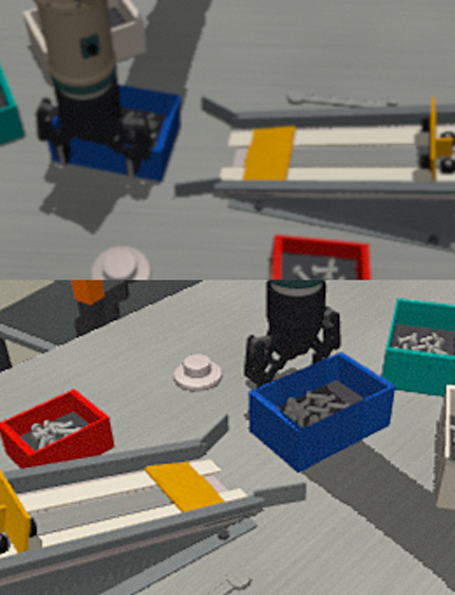

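The bin moved evenly, still yawed about 79°, and is about 11 mm short of the lane line. I'll finish the push, back off and lift.

Emit:
{"method": "carry_out", "body": {"deltas": [0, 0, 0, -0.004, 0, 0, -1, 0, 0, 0, -0.004, 0, 0, -1, 0, 0, 0, -0.003, 0, 0, -1, 0, 0, 0, 0, 0, 0, -1, 0, 0, 0, 0.015, 0, 0, -1, 0, 0, 0, 0.015, 0, -0.01, -1, 0, 0, 0, 0, 0, -0.04, -1, 0, 0, 0, 0, 0, -0.04, -1, 0, 0, 0, 0, 0, -0.04, -1, 0, 0, 0, 0, 0, 0, -1]}}

```text
clock: 5.45
eef_pos: [611.5, -146.7, 144.2]
tool_rot: [3.141, -0.004, -0.175]
force: [-0.4, 0.4, -0.1]
width: 85.4
gripper_force: 0.0
```

```bash
python3 look.py 2
python3 - <<'E'
from h import *
im=np.load("pics/scene2.npy"); h=hull(mask(im,*T,(70,120,175,220)),2); print([(p.tolist(),np.round(cast("scene",p,0)[:2]).tolist(),np.round(cast("scene",p,65)[:2]).tolist()) for p in h])
E
```

```text
scene
 ([190, 153], [398.0, -220.0], [463.0, -200.0])
 ([253, 161], [419.0, -46.0], [483.0, -42.0])
 ([252, 180], [487.0, -45.0], [544.0, -40.0])
 ([242, 209], [581.0, -63.0], [630.0, -57.0])
 ([182, 197], [552.0, -214.0], [603.0, -194.0])
 ([178, 178], [490.0, -236.0], [547.0, -214.0])
side
 ([338, 182], [503.0, -277.0], [458.0, -194.0])
 ([333, 206], [457.0, -187.0], [417.0, -115.0])
 ([283, 232], [486.0, -39.0], [442.0, 15.0])
 ([255, 207], [589.0, -60.0], [533.0, -3.0])
 ([256, 185], [648.0, -126.0], [585.0, -61.0])
 ([307, 163], [616.0, -295.0], [557.0, -211.0])
[([148, 144], [368.0, -344.0], [436.0, -313.0]), ([163, 187], [522.0, -268.0], [576.0, -243.0]), ([101, 208], [596.0, -404.0], [644.0, -367.0]), ([91, 190], [542.0, -448.0], [594.0, -407.0]), ([85, 163], [450.0, -496.0], [510.0, -451.0])]
```

The bin is centred at (520, -128) with yaw about 80°, on the lane line. Next I go behind the tail with the fingers at half opening.

Emit:
{"method": "carry_out", "body": {"deltas": [0, 0, -10, 0, 0, 0, -0.2, 0, 0, -10, 0, 0, 0, -0.2, 0, 0, -10, 0, 0, 0, -0.2, 0, 0, -10, 0, 0, 0, -0.2, 0, 0, -10, 0, 0, 0, -0.2, 0, 0, -10, 0, 0, 0, -0.2, 0, 0, -10, 0, 0, 0, -0.2, 0, 0, -10, 0, 0, 0, -0.2, 0, 0, -10, 0, 0, 0, -0.2, 0, 0, 0, -0.04, -0.035, 0, -0.2, 0, 0, 0, -0.04, -0.035, 0, -0.2, 0, 0, 0, -0.026, -0.023, 0, -0.2]}}

```text
clock: 7.05
eef_pos: [496.5, -235.5, 139.4]
tool_rot: [-3.136, -0.0, 1.394]
force: [0.5, 0.4, 0.2]
width: 51.2
gripper_force: 0.0
```

Emit:
{"method": "carry_out", "body": {"deltas": [0, 0, 0, 0, 0, 0, -0.2, 0, 0, 0, 0, 0, 0, -0.2]}}

```text
clock: 7.3
eef_pos: [500.8, -233.2, 140.4]
tool_rot: [-3.14, -0.001, 1.397]
force: [-0.1, 0.6, 0.1]
width: 51.6
gripper_force: 0.0
```

Emit:
{"method": "carry_out", "body": {"deltas": [0, 0, 0, 0, 0, 0.035, -0.2, 0, 0, 0, 0, 0, 0.035, -0.2, 0, 0, 0, 0, 0, 0.035, -0.2, 0, 0, 0, 0, 0, 0.025, -0.2, 0, 0, 0, 0, 0, 0, -0.2]}}

```text
clock: 7.92
eef_pos: [500.3, -231.9, 9.2]
tool_rot: [-3.138, -0.002, 1.399]
force: [0.0, -1.0, 0.0]
width: 51.3
gripper_force: 0.0
```

Emit:
{"method": "carry_out", "body": {"deltas": [0, 0, 0, 0.008, 0, 0, -0.2, 0, 0, 0, 0.008, 0, 0, -0.2, 0, 0, 0, 0.006, 0, 0, -0.2, 0, 0, 0, 0.008, 0, 0, -0.2, 0, 0, 0, 0.008, 0, 0, -0.2, 0, 0, 0, 0.008, 0, 0, -0.2, 0, 0, 0, 0.008, 0, 0, -0.2, 0, 0, 0, 0.008, 0, 0, -0.2, 0, 0, 0, 0.008, 0, 0, -0.2, 0, 0, 0, 0, 0, 0, -0.2]}}

```text
clock: 9.18
eef_pos: [513.4, -163.2, 11.2]
tool_rot: [-3.141, -0.002, 1.398]
force: [0.2, 1.0, 0.4]
width: 51.3
gripper_force: 0.0
```

```bash
python3 look.py 3
```

```text
scene
 ([213, 154], [398.0, -157.0], [463.0, -142.0])
 ([275, 164], [427.0, 13.0], [490.0, 12.0])
 ([266, 211], [584.0, -5.0], [632.0, -4.0])
 ([203, 200], [558.0, -160.0], [609.0, -146.0])
 ([200, 183], [504.0, -176.0], [560.0, -160.0])
side
 ([321, 191], [512.0, -216.0], [466.0, -141.0])
 ([318, 214], [466.0, -140.0], [425.0, -73.0])
 ([279, 235], [486.0, -26.0], [443.0, 27.0])
 ([257, 238], [514.0, 12.0], [467.0, 61.0])
 ([236, 218], [593.0, -3.0], [537.0, 48.0])
 ([235, 195], [657.0, -61.0], [593.0, -3.0])
 ([290, 171], [625.0, -233.0], [565.0, -156.0])
```

View pics/v3.png

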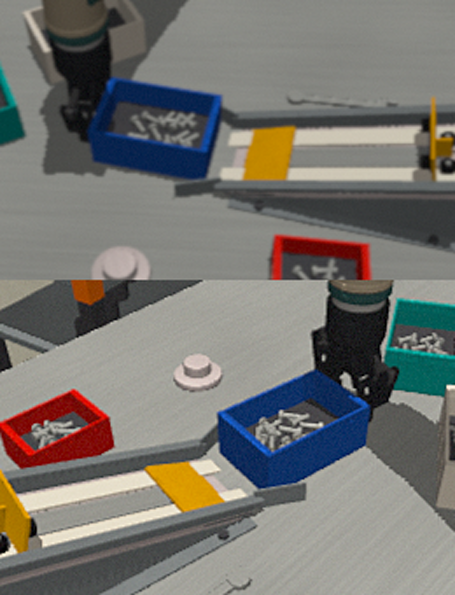

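The bin is in the mouth with its nose about 21 mm before the foot, in line to within 3 mm. I'll lean the hand back 25° and go on slowly.

Emit:
{"method": "carry_out", "body": {"deltas": [0, 8.5, 0, 0, 0, 0, -0.2, 0, 8.5, 0, 0, 0, 0, -0.2, 0, 8, 0, 0, 0, 0, -0.2, 0, 0, 0, 0, 0, 0, -0.2]}}

```text
clock: 9.78
eef_pos: [511.4, -170.0, 9.3]
tool_rot: [-3.139, -0.437, 1.385]
force: [0.1, -0.4, -0.3]
width: 51.1
gripper_force: 0.0
```

Emit:
{"method": "carry_out", "body": {"deltas": [0, 0, 0, 0.0055, 0, 0.0025, -0.2, 0, 0, 0, 0.0055, 0, 0.0025, -0.2, 0, 0, 0, 0.0055, 0, 0.0025, -0.2, 0, 0, 0, 0.0055, 0, 0.0025, -0.2, 0, 0, 0, 0.0055, 0, 0.0025, -0.2]}}

```text
clock: 10.4
eef_pos: [518.8, -135.9, 11.8]
tool_rot: [3.14, -0.434, 1.397]
force: [-1.0, -3.9, 0.9]
width: 51.2
gripper_force: 2.1
```

Emit:
{"method": "carry_out", "body": {"deltas": [0, 0, 0, 0.0055, 0, 0.0025, -0.2, 0, 0, 0, 0.0055, 0, 0.0025, -0.2, 0, 0, 0, 0.0055, 0, 0.0025, -0.2, 0, 0, 0, 0.0055, 0, 0.0025, -0.2, 0, 0, 0, 0.0055, 0, 0.0025, -0.2]}}

```text
clock: 11.02
eef_pos: [523.5, -105.5, 11.8]
tool_rot: [-3.141, -0.436, 1.396]
force: [-0.9, -4.6, 1.7]
width: 50.7
gripper_force: 2.1
```

Emit:
{"method": "carry_out", "body": {"deltas": [0, 0, 0, 0.0055, 0, 0.0025, -0.2, 0, 0, 0, 0.0055, 0, 0.0025, -0.2, 0, 0, 0, 0.0055, 0, 0.0025, -0.2, 0, 0, 0, 0.0055, 0, 0.0025, -0.2]}}

```text
clock: 11.52
eef_pos: [527.5, -81.4, 11.9]
tool_rot: [-3.141, -0.437, 1.396]
force: [-0.9, -2.8, -2.0]
width: 51.6
gripper_force: 1.4
```

```bash
python3 look.py 4
```

```text
scene
 ([241, 159], [413.0, -79.0], [477.0, -71.0])
 ([305, 163], [420.0, 92.0], [483.0, 84.0])
 ([306, 181], [483.0, 93.0], [541.0, 85.0])
 ([299, 211], [580.0, 73.0], [629.0, 68.0])
 ([235, 207], [576.0, -80.0], [625.0, -72.0])
 ([229, 189], [520.0, -100.0], [574.0, -91.0])
side
 ([296, 203], [528.0, -137.0], [480.0, -71.0])
 ([290, 229], [481.0, -57.0], [438.0, -0.0])
 ([230, 248], [535.0, 72.0], [486.0, 114.0])
 ([203, 224], [632.0, 61.0], [572.0, 105.0])
 ([205, 200], [695.0, 2.0], [627.0, 52.0])
 ([265, 182], [640.0, -151.0], [578.0, -83.0])
```

View pics/v4.png

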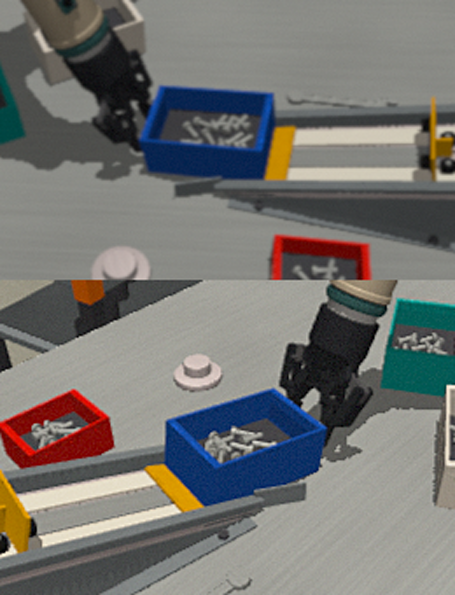

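Emit:
{"method": "carry_out", "body": {"deltas": [0, 0, 0, 0.0045, 0, 0.0021, -0.2, 0, 0, 0, 0.0045, 0, 0.0021, -0.2, 0, 0, 0, 0.0045, 0, 0.0021, -0.2, 0, 0, 0, 0.0045, 0, 0.0021, -0.2, 0, 0, 0, 0.0045, 0, 0.0021, -0.2, 0, 0, 0, 0.0045, 0, 0.0021, -0.2]}}

```text
clock: 12.38
eef_pos: [532.9, -51.9, 12.1]
tool_rot: [-3.141, -0.437, 1.396]
force: [0.3, -2.3, -1.7]
width: 51.3
gripper_force: 1.2
```

Emit:
{"method": "carry_out", "body": {"deltas": [0, 0, 0, 0.0045, 0, 0.0021, -0.2, 0, 0, 0, 0.0045, 0, 0.0021, -0.2, 0, 0, 0, 0.0045, 0, 0.0021, -0.2, 0, 0, 0, 0.0045, 0, 0.0021, -0.2, 0, 0, 0, 0.0045, 0, 0.0021, -0.2, 0, 0, 0, 0.0045, 0, 0.0021, -0.2]}}

```text
clock: 13.12
eef_pos: [538.2, -23.0, 12.1]
tool_rot: [-3.142, -0.436, 1.396]
force: [-0.0, -1.9, -2.4]
width: 51.0
gripper_force: 1.2
```

Emit:
{"method": "carry_out", "body": {"deltas": [0, 0, 0, 0.0045, 0, 0.0021, -0.2, 0, 0, 0, 0.0045, 0, 0.0021, -0.2, 0, 0, 0, 0.0045, 0, 0.0021, -0.2, 0, 0, 0, 0.0045, 0, 0.0021, -0.2, 0, 0, 0, 0.0045, 0, 0.0021, -0.2, 0, 0, 0, 0.0045, 0, 0.0021, -0.2]}}

```text
clock: 13.88
eef_pos: [543.4, 6.2, 12.1]
tool_rot: [3.141, -0.436, 1.396]
force: [-0.6, -3.6, -2.1]
width: 51.5
gripper_force: 1.6
```

Emit:
{"method": "carry_out", "body": {"deltas": [0, 0, 0, 0.0045, 0, 0.0021, -0.2, 0, 0, 0, 0.0045, 0, 0.0021, -0.2, 0, 0, 0, 0.0045, 0, 0.0021, -0.2, 0, 0, 0, 0.0045, 0, 0.0021, -0.2]}}

```text
clock: 14.38
eef_pos: [547.1, 25.6, 12.2]
tool_rot: [3.141, -0.436, 1.396]
force: [-1.1, -4.9, 1.3]
width: 51.2
gripper_force: 2.0
```

```bash
python3 look.py 5
```

```text
scene
 ([347, 159], [399.0, 204.0], [464.0, 187.0])
 ([352, 176], [460.0, 211.0], [520.0, 193.0])
 ([347, 212], [576.0, 187.0], [626.0, 171.0])
 ([279, 211], [582.0, 26.0], [631.0, 24.0])
 ([271, 193], [527.0, 5.0], [581.0, 5.0])
 ([280, 165], [430.0, 26.0], [493.0, 24.0])
side
 ([258, 222], [547.0, -26.0], [497.0, 27.0])
 ([251, 243], [513.0, 32.0], [466.0, 78.0])
 ([182, 260], [580.0, 160.0], [526.0, 192.0])
 ([155, 230], [694.0, 146.0], [627.0, 179.0])
 ([162, 202], [765.0, 77.0], [689.0, 118.0])
 ([230, 197], [660.0, -47.0], [596.0, 9.0])
```

View pics/v5.png

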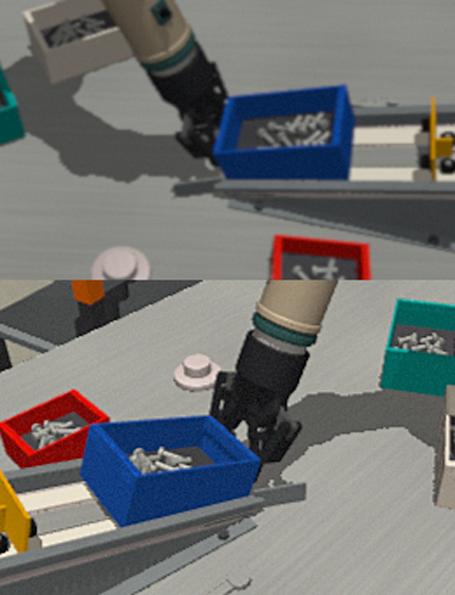

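Emit:
{"method": "carry_out", "body": {"deltas": [0, 0, 0, 0.0036, 0, 0.0017, -0.2, 0, 0, 0, 0.0036, 0, 0.0017, -0.2, 0, 0, 0, 0.004, 0, 0.0006, -0.2, 0, 0, 0, 0.004, 0, 0.0006, -0.2, 0, 0, 0, 0.004, 0, 0.0006, -0.2, 0, 0, 0, 0.004, 0, 0.0006, -0.2]}}

```text
clock: 15.22
eef_pos: [550.9, 49.3, 16.8]
tool_rot: [-3.141, -0.437, 1.396]
force: [-0.8, -2.0, -1.6]
width: 51.0
gripper_force: 1.3
```

Emit:
{"method": "carry_out", "body": {"deltas": [0, 0, 0, 0.004, 0, 0.0006, -0.2, 0, 0, 0, 0.004, 0, 0.0006, -0.2, 0, 0, 0, 0.004, 0, 0.0006, -0.2, 0, 0, 0, 0.004, 0, 0.0006, -0.2, 0, 0, 0, 0.004, 0, 0.0006, -0.2]}}

```text
clock: 15.85
eef_pos: [554.2, 68.1, 22.4]
tool_rot: [-3.141, -0.436, 1.396]
force: [-0.1, -1.9, -2.6]
width: 51.1
gripper_force: 1.3
```

Emit:
{"method": "carry_out", "body": {"deltas": [0, 0, 0, 0.004, 0, 0.0006, -0.2, 0, 0, 0, 0.004, 0, 0.0006, -0.2, 0, 0, 0, 0.004, 0, 0.0006, -0.2]}}

```text
clock: 16.23
eef_pos: [556.3, 79.5, 25.9]
tool_rot: [-3.142, -0.436, 1.396]
force: [-0.4, -2.3, -2.6]
width: 51.1
gripper_force: 1.3
```

Emit:
{"method": "carry_out", "body": {"deltas": [0, 0, 0, 0.004, 0, 0.0006, -0.2, 0, 0, 0, 0.003, 0, 0.0004, -0.2, 0, 0, 0, 0.003, 0, 0.0004, -0.2]}}

```text
clock: 16.6
eef_pos: [557.9, 88.9, 28.8]
tool_rot: [-3.141, -0.436, 1.396]
force: [-0.8, -2.3, -2.2]
width: 51.3
gripper_force: 1.3
```

Emit:
{"method": "carry_out", "body": {"deltas": [0, 0, 0, 0.002, 0, 0.0003, -0.2, 0, 0, 0, 0.002, 0, 0.0003, -0.2]}}

```text
clock: 16.85
eef_pos: [558.6, 92.6, 29.9]
tool_rot: [-3.142, -0.436, 1.396]
force: [-1.0, -2.3, -3.4]
width: 51.3
gripper_force: 1.3
```

Emit:
{"method": "carry_out", "body": {"deltas": [0, 0, 0, 0.002, 0, 0.0003, -0.2, 0, 0, 0, 0.002, 0, 0.0003, -0.2]}}

```text
clock: 17.1
eef_pos: [559.3, 96.4, 31.1]
tool_rot: [-3.142, -0.436, 1.396]
force: [-0.7, -2.2, -2.4]
width: 51.6
gripper_force: 1.3
```

Emit:
{"method": "carry_out", "body": {"deltas": [0, 0, 0, 0.002, 0, 0.0003, -0.2]}}

```text
clock: 17.23
eef_pos: [559.7, 98.4, 31.7]
tool_rot: [-3.142, -0.436, 1.396]
force: [0.0, -2.0, -2.7]
width: 51.4
gripper_force: 1.3
```

Emit:
{"method": "carry_out", "body": {"deltas": [0, 0, 0, 0.002, 0, 0.0003, -0.2]}}

```text
clock: 17.35
eef_pos: [560.1, 100.2, 32.4]
tool_rot: [3.141, -0.436, 1.396]
force: [-0.2, -2.6, -2.0]
width: 51.6
gripper_force: 1.4
```

Emit:
{"method": "carry_out", "body": {"deltas": [0, 0, 0, 0.002, 0, 0.0003, -0.2]}}

```text
clock: 17.48
eef_pos: [560.4, 102.2, 32.9]
tool_rot: [3.141, -0.436, 1.396]
force: [-0.6, -3.8, 0.3]
width: 51.0
gripper_force: 1.5
```

```bash
python3 look.py 6
```

```text
scene
 ([387, 161], [401.0, 309.0], [466.0, 282.0])
 ([387, 212], [571.0, 281.0], [621.0, 257.0])
 ([313, 210], [575.0, 107.0], [624.0, 98.0])
 ([308, 193], [523.0, 97.0], [577.0, 89.0])
 ([316, 163], [418.0, 121.0], [482.0, 111.0])
side
 ([224, 230], [584.0, 43.0], [529.0, 88.0])
 ([218, 251], [546.0, 94.0], [496.0, 134.0])
 ([132, 272], [626.0, 245.0], [567.0, 267.0])
 ([115, 235], [744.0, 214.0], [671.0, 239.0])
 ([116, 214], [806.0, 175.0], [725.0, 205.0])
 ([198, 203], [699.0, 21.0], [630.0, 69.0])
```

Emit:
{"method": "carry_out", "body": {"deltas": [0, 0, 0, 0.0015, 0, 0.0002, -0.2]}}

```text
clock: 17.7
eef_pos: [560.6, 103.3, 33.3]
tool_rot: [3.141, -0.436, 1.396]
force: [-0.8, -3.0, -0.4]
width: 51.0
gripper_force: 1.6
```

Emit:
{"method": "carry_out", "body": {"deltas": [0, 0, 0, 0.0015, 0, 0.0002, -0.2]}}

```text
clock: 17.82
eef_pos: [560.9, 104.8, 33.7]
tool_rot: [3.141, -0.436, 1.396]
force: [-0.7, -3.1, -1.1]
width: 51.0
gripper_force: 1.6
```

```bash
python3 look.py 7|head -0
python3 - <<'E'
from h import *
a=np.load("pics/scene7.npy")[140:240,270:410];b=np.load("pics/side7.npy")[180:290,100:240]
cv2.imwrite("pics/w7.png",cv2.resize(np.vstack([a,b])[:,:,::-1],None,fx=2.8,fy=2.8,interpolation=cv2.INTER_CUBIC))
E
```

```text
Exception ignored on flushing sys.stdout:
BrokenPipeError: [Errno 32] Broken pipe
```

View pics/w7.png

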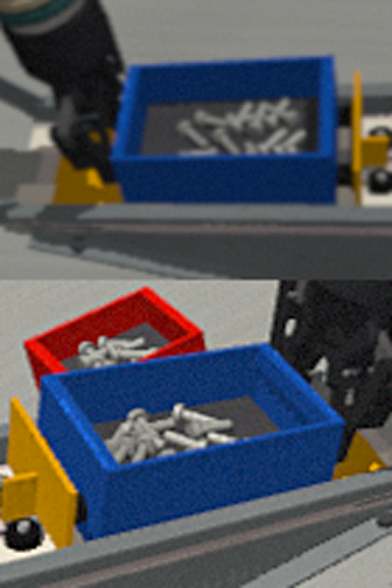

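The nose is just short of the buffers and the force is still about 3 N. I'll creep on.

Emit:
{"method": "carry_out", "body": {"deltas": [0, 0, 0, 0.0015, 0, 0.0002, -0.2]}}

```text
clock: 18.05
eef_pos: [561.0, 105.9, 34.1]
tool_rot: [-3.141, -0.436, 1.395]
force: [-1.3, -5.3, -1.1]
width: 50.9
gripper_force: 2.5
```

Emit:
{"method": "carry_out", "body": {"deltas": [0, 0, 0, 0.0015, 0, 0.0002, -0.2]}}

```text
clock: 18.18
eef_pos: [561.1, 106.7, 34.3]
tool_rot: [-3.141, -0.435, 1.395]
force: [-1.7, -6.9, 0.1]
width: 51.3
gripper_force: 3.4
```

Emit:
{"method": "carry_out", "body": {"deltas": [0, 0, 0, 0.001, 0, 0.0001, -0.2]}}

```text
clock: 18.3
eef_pos: [561.0, 107.1, 34.4]
tool_rot: [-3.141, -0.434, 1.394]
force: [-2.6, -7.9, 1.0]
width: 51.2
gripper_force: 3.8
```

The force is rising at a stiff rate, so the nose is on the buffers. I'll ease back and check by feel and in the images that the tail is held.

Emit:
{"method": "carry_out", "body": {"deltas": [0, 0, 0, -0.003, 0, -0.0004, -0.2, 0, 0, 0, -0.002, 0, -0.0003, -0.2]}}

```text
clock: 18.55
eef_pos: [560.9, 104.8, 33.8]
tool_rot: [3.141, -0.437, 1.397]
force: [-0.5, 0.4, -0.9]
width: 51.3
gripper_force: 0.3
```

Emit:
{"method": "carry_out", "body": {"deltas": [0, 0, 0, -0.003, 0, -0.0004, -0.2, 0, 0, 0, -0.002, 0, -0.0003, -0.2]}}

```text
clock: 18.8
eef_pos: [560.0, 99.7, 32.2]
tool_rot: [3.141, -0.437, 1.396]
force: [0.1, -0.3, 0.2]
width: 50.9
gripper_force: 0.0
```

Emit:
{"method": "carry_out", "body": {"deltas": [0, 0, 0, -0.003, 0, -0.0004, -0.2, 0, 0, 0, -0.003, 0, -0.0004, -0.2, 0, 0, 0, 0, 0, 0, -0.2]}}

```text
clock: 19.18
eef_pos: [558.8, 93.2, 30.1]
tool_rot: [-3.141, -0.436, 1.395]
force: [0.2, -0.1, -0.8]
width: 51.2
gripper_force: 0.0
```

```bash
python3 look.py 8
python3 - <<'E'
from h import *
a=np.load("pics/scene8.npy")[140:240,270:410];b=np.load("pics/side8.npy")[180:290,100:240]
cv2.imwrite("pics/w8.png",cv2.resize(np.vstack([a,b])[:,:,::-1],None,fx=2.8,fy=2.8,interpolation=cv2.INTER_CUBIC))
E
```

```text
scene
 ([386, 160], [398.0, 307.0], [463.0, 280.0])
 ([387, 212], [571.0, 281.0], [621.0, 257.0])
 ([313, 211], [578.0, 107.0], [627.0, 98.0])
 ([309, 183], [490.0, 100.0], [547.0, 92.0])
 ([316, 163], [418.0, 121.0], [482.0, 111.0])
side
 ([225, 229], [585.0, 39.0], [530.0, 85.0])
 ([218, 251], [546.0, 94.0], [496.0, 134.0])
 ([134, 272], [624.0, 243.0], [564.0, 265.0])
 ([115, 234], [747.0, 212.0], [673.0, 238.0])
 ([117, 214], [804.0, 174.0], [724.0, 204.0])
 ([196, 202], [705.0, 22.0], [636.0, 70.0])
```

View pics/w8.png

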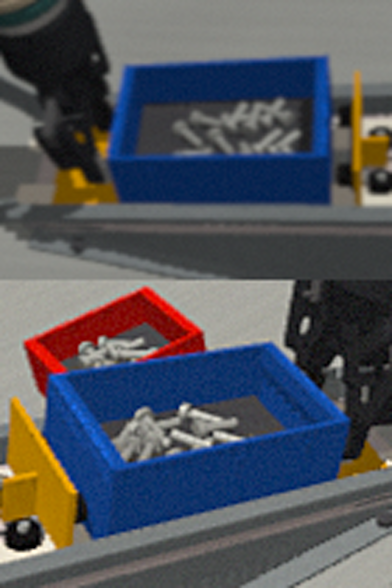

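The force is 0, the fingers are clear, and the bin stays with a small gap to the buffers, held by the lip. I'll withdraw and check once more.

Emit:
{"method": "carry_out", "body": {"deltas": [0, 0, 0, -0.015, 0, -0.002, -0.2, 0, 0, 0, -0.015, 0, -0.005, -0.2, 0, 0, 0, -0.01, 0, -0.03, -0.2, 0, 0, 0, -0.01, 0, -0.04, -0.2, 0, 0, 0, 0, 0, -0.04, -0.2, 0, 0, 0, 0, 0, -0.04, -0.2, 0, 0, 0, 0, 0, 0, -0.2, 0, 0, 0, 0, 0, 0, -0.2]}}

```text
clock: 20.27
eef_pos: [538.7, -17.3, 150.7]
tool_rot: [-3.14, -0.436, 1.394]
force: [-0.5, 0.5, -0.6]
width: 51.1
gripper_force: 0.0
```

```bash
python3 look.py 9
python3 - <<'E'
from h import *
# predicted corners for flat bin with tail at lip, bed frame, for comparison
a=np.radians(80);s=np.radians(17);ex=np.array([np.cos(a)*np.cos(s),np.sin(a)*np.cos(s),np.sin(s)]);ey=np.array([-np.sin(a),np.cos(a),0]);ez=np.cross(ex,ey);o=np.array([547,26,0])
for t in (0,5):
  for n in ("scene","side"): print(t,n,[np.round(proj(n,o+ex*x+ey*y+ez*z),0).tolist() for x,y,z in ((96,52,65+t),(96,-52,65+t),(256,52,65),(256,-52,65))])
E
```

```text
scene
 ([386, 160], [398.0, 307.0], [463.0, 280.0])
 ([387, 212], [571.0, 281.0], [621.0, 257.0])
 ([313, 211], [578.0, 107.0], [627.0, 98.0])
 ([309, 192], [519.0, 99.0], [574.0, 91.0])
 ([316, 163], [418.0, 121.0], [482.0, 111.0])
side
 ([224, 230], [584.0, 43.0], [529.0, 88.0])
 ([218, 251], [546.0, 94.0], [496.0, 134.0])
 ([134, 272], [624.0, 243.0], [564.0, 265.0])
 ([115, 234], [747.0, 212.0], [673.0, 238.0])
 ([117, 214], [804.0, 174.0], [724.0, 204.0])
 ([196, 202], [705.0, 22.0], [636.0, 70.0])
0 scene [[316.0, 164.0], [310.0, 198.0], [389.0, 160.0], [389.0, 197.0]]
0 side [[223.0, 230.0], [195.0, 202.0], [139.0, 248.0], [115.0, 214.0]]
5 scene [[316.0, 162.0], [309.0, 196.0], [389.0, 160.0], [389.0, 197.0]]
5 side [[224.0, 228.0], [196.0, 200.0], [139.0, 248.0], [115.0, 214.0]]
```

The bin hasn't moved, and its rim corners match a bin lying flat behind the lip. I'm handing the job in.

```bash
python3 -c "
from cell import ctrl
print(ctrl.finish_job())"
```

```text
the job is handed in; nothing more can be done
None
```

The job is handed in: by camera and feel, the blue bin lies flat behind the yellow lip and stays there untouched; force readings on the slope peaked at about 8 N, and the hand-in returned no verdict.

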